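# Arm the bonding timer and hold a camera top cover pressed on its dowels

### The arm

A 6-joint arm with a two-finger parallel gripper is mounted at the origin on a cart in front of the work surface, level with it; the furniture and walls round the work are solid. World frame = base frame: x ahead of the robot, y to its left, z up, the work surface at z = 0. Lengths are in m, angles in rad, forces in N, time in s.
With the tool pointing down it reaches from about 0.275 to 0.825 m from the base axis. Payload 5.2 kg.
Tool frame: the origin (TCP) lies on the centre line of the jaws, within the pads' length; the fingertips stand 22 mm ahead of it and the grasp point (between the pads) lies 3 mm ahead of it; z points along the fingers, y is the line along which they close (so a half turn about z gives the same grasp; the last joint's range is limited). The gripper opens to 93 mm and grips with 3 to 60 N. Pads are 15 mm wide; open, the fingers measure 128 mm over their backs; the gripper's body (75 mm by 188 mm) begins 65 mm behind the grasp point.
Start: joints at [-1.431, 0.259, 1.535, -0, 1.348, -0.203], TCP at [0.185, -0.518, 0.21] pointing down, gripper open.
Joint ranges: [-3.14, 3.14], [-0.91, 2.08], [0.19, 2.58], [-1.22, 4.36], [0.22, 2.71], [-3.12, 3.12]. Speed limits (rad/s): [2.57, 2.57, 3.14, 3.14, 3.14, 3.14].

### API

Orientations are given as a unit quaternion [w, x, y, z].
In Python, from bench import r gives the robot as it stands.
- The arm moves only by the tool apply_moves, never from a script. Its arguments are lists of equal length, an entry for each row: "linear": the shift along the tool's x, y, z normalised to -1 to 1, where 1 is 100 mm, a list of three; "turn": the turn, a rotation vector about the tool's x, y, z normalised to -1 to 1, where 1 is 90 degrees, a list of three; "gripper": the closure, from 0 (fully open) to 1 (shut). A call has 1 to 12 rows; each row is the pose to reach, as a shift and turn from the pose commanded when the call began, along the tool's axes at that moment; what a row does not reach only later rows make up. A row lasts 1/12 s, in which the tool goes at most 41.7 mm and 7.16 degrees, less where a joint would pass 70% of its speed; a pose out of reach is approached as far as the arm can. A call with a number of a shift or a turn outside -1 to 1 is refused whole. A call with a gripper value outside its range is refused whole. The fingers move at their own pace and stop on an object; "newtons" is the grip in N (left out, the last holds). Time passes only in rows, so rows that repeat a pose let the fingers close. It gives the time, the measured TCP pose, the force, the opening and the grip force at its end, in the units of the state.
- r.get_obs(): the state, without advancing time (a new reading comes with each control period).
- r.camera(name): name is "scene" or "top" or "wrist"; returns the picture (420x560x3 uint8, red, green, blue); there is no depth.
- r.get_calibration(name): a dict with "K" (3x3 intrinsics, pixels), "dist_coeffs" ([k1, k2, p1, p2, k3] as OpenCV has them; the pictures are not rectified), "rvec" (rotation vector, rad) and "tvec" (3), from world to camera coordinates, as OpenCV has them; the wrist camera has in their place "mount" (4x4, takes a point from camera to tool coordinates, whose origin is the TCP and whose axes are the flange's). Camera axes: x right, y down, z forward; pixel columns grow to the right and rows downward; lengths in m; the calibration is good to about 2 mm. A picture is of the moment at which its call begins: read the wrist's pose just before it. get_calibration takes no time and is no camera call.
- r.finish_job(): hands the job in; it is judged then, once.
Trained networks look in the newest picture that a camera, given by its name, has taken for a name from the list of things; names that differ only in an ending like _2 or _b are one class to them, and where a whole thing is asked for, a point or a joint stands for the part that bears it (a point fixed in the world has none). Each returns a list of dicts, best first, with "p" (0 to 1); they miss things now and then, are a little off and sometimes report something else, mostly with a low value. They report only what shows in the picture. A call takes as long as a camera call. They do not tell look-alikes from the thing itself.
- r.regions_of(camera, label): "mask" (420x560 bool, what is visible of it) and "rect" ([left, top, width, height] in pixels, round what is visible of it).
- r.place_of(camera, label): "point" ([column, row] in pixels: a listed point, or the origin of a listed thing).
The state is a dict: "time": time; "joint_pos": joint angles; "qd": joint speeds; "effort": joint torques, N m; "ee_pos": TCP position; "eef_rot": TCP orientation; "contact_force": force on the tool from outside, world axes, zero at the start; "moment": the same for the moment, N m; "grip_width": finger opening in m; "grasp_force": force on a finger pad.
Only numpy, scipy, OpenCV 4.12 (cv2) and the standard library are available. Lean on these libraries where they do the work, as an engineer would, in place of code of your own. Each camera call takes 0.05 s, during which the arm holds its last target. There are 200 camera calls.

### The job

A camera top cover is to be bonded to the body half in the sprung fixture. First start the bonding timer: press its three round keys fully, one at a time, smallest first, then the middle-sized, then the largest. Then pick up the cover by its hump, seat it flush over both dowels of the body half (wide hole on the thick dowel), press the pair well down against the fixture's spring without crushing it, and finish still holding the cover pressed; leave the small things lying about where they are.

Things in the scene. Friction and masses are not known exactly. Their poses are not given: they have to be found in the camera images.
- key_small (a joint): round grey spring key of the timer, cap 18 mm across (smallest of the three): value 0 when up, grows as it goes down, 0.006 m at the stop; the spring takes about 4.5 N fully down
- key_middle (a joint): round grey spring key of the timer, cap 26 mm across (middle-sized of the three): value 0 when up, grows as it goes down, 0.006 m at the stop; the spring takes about 4.5 N fully down
- key_large (a joint): round grey spring key of the timer, cap 34 mm across (largest of the three): value 0 when up, grows as it goes down, 0.006 m at the stop; the spring takes about 4.5 N fully down
- key_small_top (a point): centre of the top face of the smallest key's cap (18 mm across), pressed straight down; it goes down with the key
- key_middle_top (a point): centre of the top face of the middle-sized key's cap (26 mm across), pressed straight down; it goes down with the key
- key_large_top (a point): centre of the top face of the largest key's cap (34 mm across), pressed straight down; it goes down with the key
- timer: fixed grey key box lying on the desk, 76 (x) x 200 (y) x 42 mm high, origin under its centre; the three keys stand on its top in a row along its y, 66 mm apart, in any order, cap tops 60 mm above the desk
- cover_grip (a point): centre of the hump of the loose camera top cover, 27 mm above its underside. Grey plate 50 (x) x 110 (y) x 14 mm, flat on the desk, with a block hump in the middle, 30 (x) x 36 (y) x 26 mm above the plate (a 2 mm dark shoe on top). Grasp the hump across its 30 mm (x). z up, y along the plate to the wide hole; 0.15 kg. A 6 mm high dial stands between hump and narrow hole
- hole_wide (a point): centre of the cover's 12 mm wide through hole, at the underside of the plate, 40 mm along +y from the middle of the cover
- hole_narrow (a point): centre of the cover's 9 mm wide through hole, at the underside of the plate, 40 mm along -y from the middle of the cover
- fixture: fixed fixture, steel base 84 (x) x 150 (y) x 12 mm, origin under its centre; its axes are those of the body half it carries. The black camera body half, 50 (x) x 110 (y) mm with a grey rim, stands on springs in the middle; its flat top face is 48 mm above the desk when up
- cradle (a joint): how far the body half is pressed down on its springs: 0 up, 0.008 m at the stop; it starts to move at about 3 N and needs about 9 N at the stop (weight of the cover counts towards it)
- dowel_thick (a point): foot of the 10 mm dowel, at the level of the body half's top face, 40 mm along the fixture's +y from its middle; it stands 12 mm high, the top 4 mm tapered
- dowel_thin (a point): foot of the 7 mm dowel, at the level of the body half's top face, 40 mm along the fixture's -y from its middle; it stands 12 mm high, the top 4 mm tapered. Seated, each hole point lies on its dowel point
- film_can: loose bystander: black film canister standing up, 33 mm across, 49 mm high, origin under its centre
- battery: loose bystander: black battery block, 22 (x) x 42 (y) x 16 mm, origin under its centre
- screwdriver: loose bystander: small screwdriver lying along its y, 110 mm long, 13 mm thick, origin under its centre
Things that resemble listed ones, but are neither listed nor needed, are in the scene too. What is shaped like the part that bears cover_grip but orange or purple is not meant.

How it is judged:
By the outcome, as a careful person would: the job done as asked, in the order asked, and still so for the second after the job is handed in, while the arm keeps its last pose, push and grip.
It also fails if it takes over 54 s, if anything falls off the work surface, if the arm or the gripper's body presses on something with over 40 N, if the wrist force passes 120 N, or if a joint passes its speed limit or range.

## Working session

There is one attempt and no reset: what is moved stays moved. The work goes in short steps, Python scripts to look and compute and a tool call to move; the robot and the scene stay as the last step left them, time stands still between calls to the robot, and variables do not carry over. Pictures are saved under pics/ and viewed, at most 10 in all, crops included, and the job is handed in when it is done.

Besides the shell and the picture viewer there is one more tool, called after "Request:" by a JSON object that holds its "name" and its "arguments". apply_moves: Moves the arm, as the interface text tells. Scaled input: -1 to 1 covers 100 mm each way for a shift and 90 degrees each way for a turn. Its arguments: {"type":"object","properties":{"linear":{"type":"array"},"turn":{"type":"array"},"gripper":{"type":"array"},"newtons":{"type":"number"}},"required":["linear","turn","gripper"]}

```bash
mkdir -p pics; ls
cat > h.py <<'E'
import numpy as np, cv2
from scipy.spatial.transform import Rotation as R
from bench import r
def cam(name):
    c=r.get_calibration(name); K=np.array(c["K"],float); D=np.array(c["dist_coeffs"],float)
    if "mount" in c:
        o=r.get_obs(); q=o["eef_rot"]; T=np.eye(4); T[:3,:3]=R.from_quat([q[1],q[2],q[3],q[0]]).as_matrix(); T[:3,3]=o["ee_pos"]
        W=T@np.array(c["mount"]); return K,D,W[:3,:3],W[:3,3]
    Rm=cv2.Rodrigues(np.array(c["rvec"],float))[0]; t=np.array(c["tvec"],float).ravel()
    return K,D,Rm.T,-Rm.T@t
def back(C,px,z):
    K,D,Rw,o=C
    u=cv2.undistortPoints(np.array(px,float).reshape(-1,1,2),K,D).reshape(-1,2)
    d=np.c_[u,np.ones(len(u))]@Rw.T
    return o+d*((z-o[2])/d[:,2])[:,None]
def proj(C,P):
    K,D,Rw,o=C
    return cv2.projectPoints(np.array(P,float).reshape(-1,1,3),cv2.Rodrigues(Rw.T)[0],-Rw.T@o,K,D)[0].reshape(-1,2)
def save(im,n): cv2.imwrite("pics/"+n+".png",cv2.cvtColor(im,cv2.COLOR_RGB2BGR))
E
python3 - <<'E'
from h import *
ims={}
a=r.camera("top"); b=r.camera("scene"); save(a,"top0"); save(b,"scene0")
C=cam("top")
for n,z in [("key_small_top",.06),("key_middle_top",.06),("key_large_top",.06),("cover_grip",.027),("hole_wide",0.014),("hole_narrow",0.014),("fixture",0),("dowel_thick",.048),("dowel_thin",.048),("timer",0),("film_can",0),("battery",0),("screwdriver",0)]:
    for d in r.place_of("top",n)[:4]:
        print(n,round(d["p"],2),np.round(d["point"]),np.round(back(C,d["point"],z)[0],3))
print(r.get_obs())
E
```

```text
pics
key_small_top 0.72 [351. 221.] [ 0.457 -0.168  0.06 ]
key_small_top 0.52 [386. 218.] [ 0.462 -0.245  0.06 ]
key_middle_top 0.57 [355. 222.] [ 0.454 -0.176  0.06 ]
key_large_top 0.74 [332. 225.] [ 0.448 -0.124  0.06 ]
cover_grip 0.92 [345. 291.] [ 0.298 -0.153  0.027]
cover_grip 0.78 [188. 294.] [0.298 0.205 0.027]
cover_grip 0.56 [198. 168.] [0.587 0.179 0.027]
hole_wide 0.85 [184. 171.] [0.583 0.212 0.014]
hole_wide 0.73 [174. 288.] [0.31  0.238 0.014]
hole_wide 0.59 [357. 291.] [ 0.297 -0.184  0.014]
hole_narrow 0.85 [325. 287.] [ 0.308 -0.11   0.014]
hole_narrow 0.71 [212. 171.] [0.58  0.146 0.014]
hole_narrow 0.59 [207. 298.] [0.286 0.162 0.014]
fixture 0.96 [295. 136.] [ 0.661 -0.049  0.   ]
dowel_thick 0.82 [279. 129.] [ 0.669 -0.012  0.048]
dowel_thin 0.77 [314. 139.] [ 0.644 -0.091  0.048]
film_can 0.71 [280. 207.] [ 0.495 -0.009  0.   ]
screwdriver 0.7 [178. 239.] [0.424 0.232 0.   ]
{'time': 0.75, 'joint_pos': array([-1.43079719e+00,  2.58577171e-01,  1.53495106e+00, -2.37742570e-05,
        1.34798970e+00, -2.02811064e-01]), 'qd': array([-0.00064456, -0.00091954,  0.00055388,  0.00028171, -0.00146835,
       -0.00188789]), 'effort': array([-2.27991654e-04, -4.37097180e+01, -2.84281129e+01,  7.19950581e-02,
        3.09815817e-02, -3.00860461e-05]), 'ee_pos': array([ 0.18488688, -0.51802715,  0.20988472]), 'eef_rot': array([ 3.69817113e-05,  9.85345627e-01,  1.70569614e-01, -1.27609383e-05]), 'contact_force': array([ 0.13237709, -0.39398899,  0.16816482]), 'moment': array([0.04660381, 0.03786339, 0.00249778]), 'grasp_force': 0.0, 'grip_width': 0.09308785913529846}
```

View pics/top0.png

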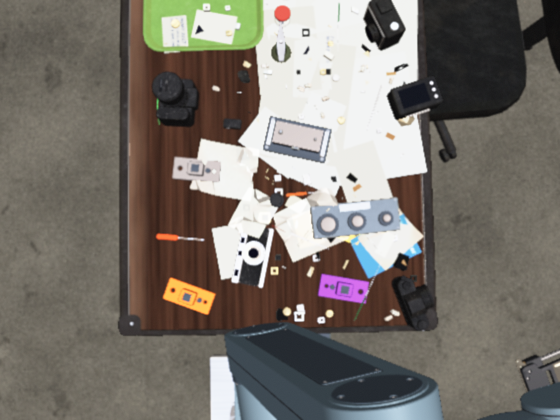

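View pics/scene0.png

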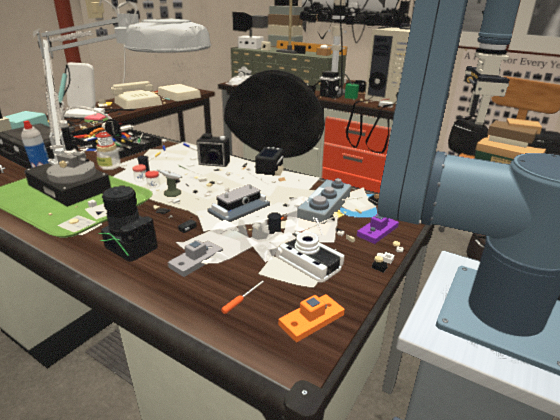

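Top view: the timer is at (355,218) with keys at (328,224), (357,221) and (387,217). The fixture is at (297,139). The cover candidates are grey (196,169), orange (188,295) and purple (344,289); only the grey one fits. I'll confirm it and the key sizes in one crop.

Run:
```python
from h import *
a=cv2.imread("pics/top0.png")
c1=cv2.resize(a[190:245,300:410],None,fx=7,fy=7,interpolation=cv2.INTER_CUBIC)[:, :770]
c2=cv2.resize(a[110:190,165:335],None,fx=4.5,fy=4.5,interpolation=cv2.INTER_CUBIC)[:, :770]
c1=cv2.resize(c1,(560,280)); c2=cv2.resize(c2,(640,301))
o=np.zeros((585,640,3),np.uint8); o[:280,:560]=c1; o[284:585]=c2
cv2.imwrite("pics/crop1.png",o)
C=cam("top")
print(back(C,[[328,224],[357,221],[387,217]],.06).round(3))
```

```text
[[ 0.45  -0.116  0.06 ]
 [ 0.455 -0.181  0.06 ]
 [ 0.463 -0.248  0.06 ]]
```

View pics/crop1.png

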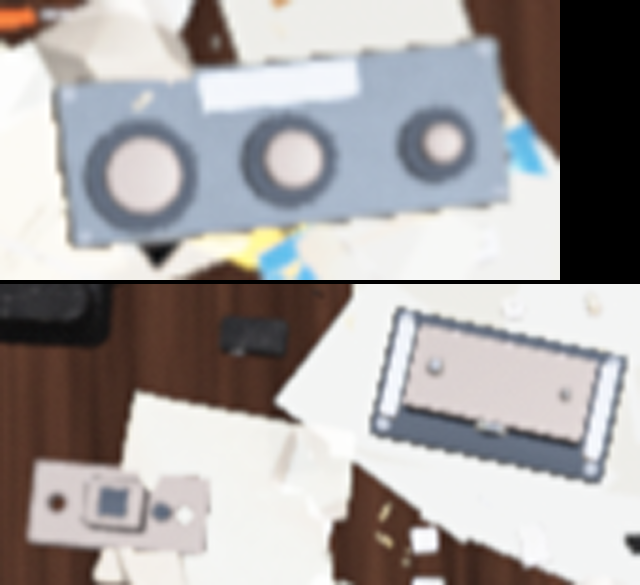

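Confirmed. On the timer the keys run large (328,224), middle (358,221), small (387,218) from left to right. The grey cover's wide hole is on the left, with the dial beside the right (narrow) hole. The thick dowel is the left one. Moving toward the small key and turning the tool on the way.

Request:
{"name": "apply_moves", "arguments": {"linear": [[1, -1, 0], [1, -1, 0], [1, -1, 0], [1, -1, 0], [1, -1, 0], [1, -1, 0], [1, -1, 0], [1, -1, 0], [1, -1, 0], [1, -1, 0]], "turn": [[0, 0, -0.71], [0, 0, -0.71], [0, 0, -0.71], [0, 0, -0.71], [0, 0, -0.71], [0, 0, -0.71], [0, 0, -0.71], [0, 0, -0.71], [0, 0, -0.71], [0, 0, -0.71]], "gripper": [1, 1, 1, 1, 1, 1, 1, 1, 1, 1]}}

```text
time: 1.58
ee_pos: [0.2455, -0.3902, 0.21]
eef_rot: [0.0, 0.744, 0.668, -0.0]
contact_force: [-0.0, 0.3, 0.8]
grip_width: 0.0307
grasp_force: 0.0
```

Request:
{"name": "apply_moves", "arguments": {"linear": [[0.6, 0.6, 0], [0.6, 0.6, 0], [0.6, 0.6, 0]], "turn": [[0, 0, 0], [0, 0, 0], [0, 0, 0]], "gripper": [1, 1, 1]}}

```text
time: 1.83
ee_pos: [0.3156, -0.3333, 0.2099]
eef_rot: [-0.0, 0.746, 0.666, 0.002]
contact_force: [-0.2, 0.4, -0.1]
grip_width: 0.0109
grasp_force: 0.0
```

Request:
{"name": "apply_moves", "arguments": {"linear": [[0.6, 0.6, 0], [0.6, 0.6, 0], [0.6, 0.6, 0], [0.6, 0.6, 0]], "turn": [[0, 0, 0], [0, 0, 0], [0, 0, 0], [0, 0, 0]], "gripper": [1, 1, 1, 1]}}

```text
time: 2.17
ee_pos: [0.3794, -0.2831, 0.2099]
eef_rot: [0.0, 0.745, 0.667, -0.0]
contact_force: [-0.1, -0.9, -0.4]
grip_width: 0.0003
grasp_force: 0.0
```

Run:
```python
from h import *
C=cam("wrist"); o=r.get_obs(); print(o["time"],o["ee_pos"],o["eef_rot"],o["joint_pos"],o["grip_width"])
a=r.camera("wrist"); save(a,"w1")
for n in ["key_small_top","key_middle_top","key_large_top"]:
    for d in r.place_of("wrist",n)[:3]:
        print(n,round(d["p"],2),np.round(d["point"]),np.round(back(C,d["point"],.06)[0],4))
```

```text
2.1667 [ 0.37940569 -0.2830714   0.20987119] [ 2.52936883e-05  7.45149946e-01  6.66896961e-01 -7.44190476e-06] [-8.77243136e-01  1.19500381e-01  1.70900819e+00 -1.34738525e-05
  1.31303299e+00 -7.66516719e-01] 0.0003313655391972895
key_small_top 0.78 [364. 154.] [ 0.4638 -0.2512  0.06  ]
key_middle_top 0.95 [356.  75.] [ 0.4596 -0.1818  0.06  ]
```

View pics/w1.png

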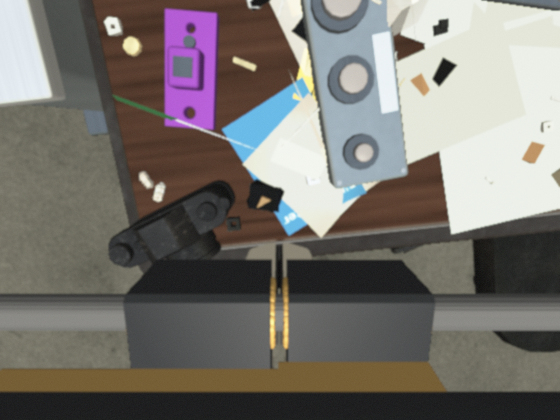

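The wrist view shows the small key at (363,153), the middle at (354,78) and the large at (340,5), which agrees with the top view. Going over the small key and pressing.

Request:
{"name": "apply_moves", "arguments": {"linear": [[0.43, 0.78, 0.4], [0.43, 0.78, 0.8], [0.43, 0.78, 1], [0.43, 0.78, 1], [0.43, 0.78, 1]], "turn": [[0, 0, 0], [0, 0, 0], [0, 0, 0], [0, 0, 0], [0, 0, 0]], "gripper": [1, 1, 1, 1, 1]}}

```text
time: 2.78
ee_pos: [0.4586, -0.2494, 0.106]
eef_rot: [-0.004, 0.746, 0.666, -0.0]
contact_force: [-1.1, 0.4, 0.5]
grip_width: 0.0005
grasp_force: 0.0
```

Request:
{"name": "apply_moves", "arguments": {"linear": [[0, 0, 0.15], [0, 0, 0.28], [0, 0, 0.31], [0, 0, 0.33], [0, 0, 0.34], [0, 0, 0.34]], "turn": [[0, 0, 0], [0, 0, 0], [0, 0, 0], [0, 0, 0], [0, 0, 0], [0, 0, 0]], "gripper": [1, 1, 1, 1, 1, 1]}}

```text
time: 3.28
ee_pos: [0.4606, -0.2515, 0.0769]
eef_rot: [0.001, 0.746, 0.666, 0.0]
contact_force: [0.5, 0.1, 0.1]
grip_width: 0.0003
grasp_force: 0.0
```

Request:
{"name": "apply_moves", "arguments": {"linear": [[0, 0, 0.01], [0, 0, 0.01], [0, 0, 0.01]], "turn": [[0, 0, 0], [0, 0, 0], [0, 0, 0]], "gripper": [1, 1, 1]}}

```text
time: 3.53
ee_pos: [0.4607, -0.2507, 0.0753]
eef_rot: [0.0, 0.746, 0.666, 0.0]
contact_force: [0.1, 0.2, 0.2]
grip_width: 0.0006
grasp_force: 0.0
```

Run:
```python
from h import *
C=cam("wrist"); o=r.get_obs(); print(o["time"],o["ee_pos"],o["contact_force"])
a=r.camera("wrist"); b=r.camera("scene"); save(a,"w2")
c=cv2.resize(b[140:260,260:400],None,fx=4,fy=4,interpolation=cv2.INTER_CUBIC); 
c=np.vstack([cv2.resize(a,(400,300)),cv2.resize(c,(400,300))]);save(c,"c2")
```

```text
3.5333 [ 0.46072264 -0.25070145  0.07533519] [0.12561756 0.15194878 0.18037215]
```

View pics/c2.png

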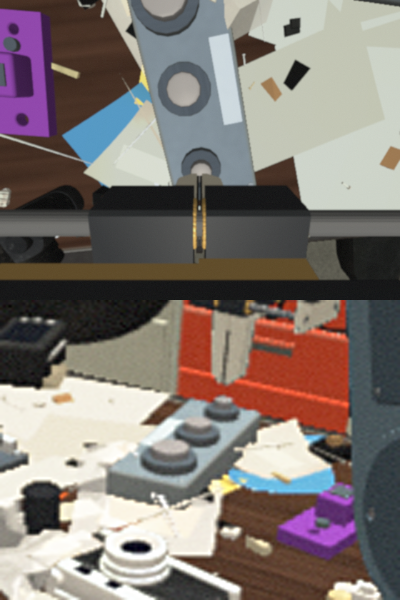

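Run:
```python
from h import *
o=r.get_obs(); p=o["ee_pos"]; tip=p-[0,0,.022]
for n in ["wrist","scene"]:
    C=cam(n); print(n,C[3].round(3),proj(C,[tip,p,[.462,-.2495,.06],[.4575,-.183,.06]]).round(1))
    r.camera(n)
    for k in ["key_small_top","key_middle_top","key_large_top"]:
        for d in r.place_of(n,k)[:2]: print(k,round(d["p"],2),np.round(d["point"],1),back(C,d["point"],.06)[0].round(4))
```

```text
wrist [ 0.469 -0.185  0.249] [[277.3 239.7]
 [277.2 252.8]
 [279.4 241.6]
 [257.1 124.1]]
key_small_top 0.71 [281.3 245.5] [ 0.4628 -0.252   0.06  ]
key_middle_top 0.97 [258.9 126.7] [ 0.4583 -0.1844  0.06  ]
scene [0.058 0.686 0.507] [[337.9 182.3]
 [338.6 174.9]
 [337.5 180. ]
 [328.1 188.9]]
key_small_top 0.43 [337.8 179. ] [ 0.4643 -0.2561  0.06  ]
key_middle_top 0.66 [338.3 176.1] [ 0.4719 -0.2751  0.06  ]
key_middle_top 0.58 [325.8 187.2] [ 0.4674 -0.1891  0.06  ]
key_large_top 0.63 [319.8 199.5] [ 0.4469 -0.1162  0.06  ]
```

No contact is felt yet, and the picture shows the fingertips still above the cap, so I'll go down in small steps until there is force.

Request:
{"name": "apply_moves", "arguments": {"linear": [[0, 0, 0.02], [0, 0, 0.04], [0, 0, 0.06], [0, 0, 0.06]], "turn": [[0, 0, 0], [0, 0, 0], [0, 0, 0], [0, 0, 0]], "gripper": [1, 1, 1, 1]}}

```text
time: 4.37
ee_pos: [0.4602, -0.2503, 0.0683]
eef_rot: [-0.0, 0.746, 0.666, -0.0]
contact_force: [-0.1, 0.1, -0.6]
grip_width: 0.0007
grasp_force: 0.0
```

Request:
{"name": "apply_moves", "arguments": {"linear": [[0, 0, 0.02], [0, 0, 0.04], [0, 0, 0.06], [0, 0, 0.06]], "turn": [[0, 0, 0], [0, 0, 0], [0, 0, 0], [0, 0, 0]], "gripper": [1, 1, 1, 1]}}

```text
time: 4.7
ee_pos: [0.4603, -0.2503, 0.0624]
eef_rot: [-0.0, 0.746, 0.666, -0.0]
contact_force: [0.4, 0.1, -0.3]
grip_width: 0.0007
grasp_force: 0.0
```

Run:
```python
from h import *
o=r.get_obs(); print(o["time"],o["ee_pos"],o["contact_force"])
a=r.camera("wrist"); b=r.camera("scene"); 
c1=cv2.resize(a[170:310,200:360],(560,300),interpolation=cv2.INTER_CUBIC)
c2=cv2.resize(b[150:220,290:380],(560,290),interpolation=cv2.INTER_CUBIC)
save(np.vstack([c1,c2]),"c3")
```

```text
4.7 [ 0.46027594 -0.25031268  0.0623604 ] [ 0.39883961  0.05457987 -0.29692906]
```

View pics/c3.png

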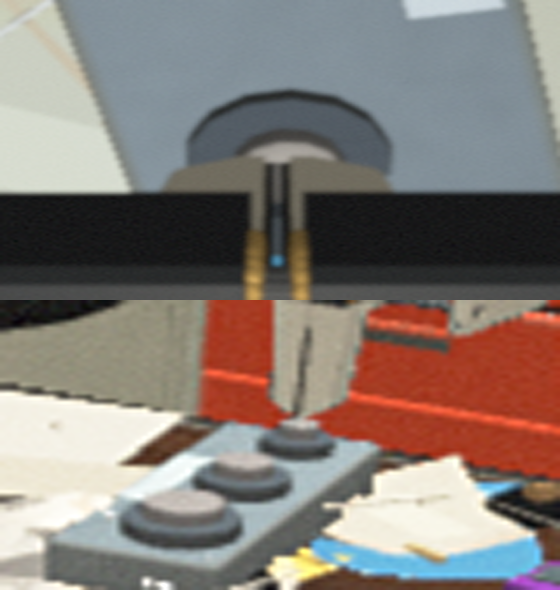

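The tips are just above the small cap (its top is at about (300,424) in the lower half). Continuing down in small steps.

Request:
{"name": "apply_moves", "arguments": {"linear": [[0, 0, 0.015], [0, 0, 0.03], [0, 0, 0.04], [0, 0, 0.05], [0, 0, 0.05]], "turn": [[0, 0, 0], [0, 0, 0], [0, 0, 0], [0, 0, 0], [0, 0, 0]], "gripper": [1, 1, 1, 1, 1]}}

```text
time: 5.22
ee_pos: [0.4604, -0.2504, 0.0576]
eef_rot: [-0.0, 0.746, 0.666, -0.0]
contact_force: [0.4, -0.4, 0.3]
grip_width: 0.0004
grasp_force: 0.0
```

Request:
{"name": "apply_moves", "arguments": {"linear": [[0, 0, 0.015], [0, 0, 0.03], [0, 0, 0.04], [0, 0, 0.04]], "turn": [[0, 0, 0], [0, 0, 0], [0, 0, 0], [0, 0, 0]], "gripper": [1, 1, 1, 1]}}

```text
time: 5.55
ee_pos: [0.4606, -0.2506, 0.0538]
eef_rot: [0.0, 0.746, 0.666, 0.0]
contact_force: [0.2, -0.2, 1.3]
grip_width: 0.0006
grasp_force: 1.0
```

Request:
{"name": "apply_moves", "arguments": {"linear": [[0, 0, 0.01], [0, 0, 0.02], [0, 0, 0.03], [0, 0, 0.03]], "turn": [[0, 0, 0], [0, 0, 0], [0, 0, 0], [0, 0, 0]], "gripper": [1, 1, 1, 1]}}

```text
time: 5.88
ee_pos: [0.4607, -0.2506, 0.0509]
eef_rot: [0.0, 0.746, 0.666, 0.0]
contact_force: [-0.1, 0.4, 3.4]
grip_width: 0.0006
grasp_force: 1.8
```

Request:
{"name": "apply_moves", "arguments": {"linear": [[0, 0, 0.01], [0, 0, 0.02], [0, 0, 0.03], [0, 0, 0.03]], "turn": [[0, 0, 0], [0, 0, 0], [0, 0, 0], [0, 0, 0]], "gripper": [1, 1, 1, 1]}}

```text
time: 6.22
ee_pos: [0.4607, -0.2507, 0.0493]
eef_rot: [0.0, 0.746, 0.666, -0.0]
contact_force: [-3.1, 3.1, 15.2]
grip_width: 0.0004
grasp_force: 7.4
```

Small key is at its stop (15 N). Now the middle key.

Request:
{"name": "apply_moves", "arguments": {"linear": [[0, 0, -0.2], [0.35, -0.05, -0.2], [0.67, -0.1, -0.2], [0.67, -0.1, -0.2], [0.67, -0.1, -0.2], [0.67, -0.1, -0.08], [0.67, -0.1, -0.05], [0.67, -0.1, -0.03], [0.67, -0.1, -0.01], [0.67, -0.1, 0], [0.67, -0.1, 0]], "turn": [[0, 0, 0], [0, 0, 0], [0, 0, 0], [0, 0, 0], [0, 0, 0], [0, 0, 0], [0, 0, 0], [0, 0, 0], [0, 0, 0], [0, 0, 0], [0, 0, 0]], "gripper": [1, 1, 1, 1, 1, 1, 1, 1, 1, 1, 1]}}

```text
time: 7.13
ee_pos: [0.4586, -0.1837, 0.0493]
eef_rot: [0.001, 0.746, 0.666, 0.0]
contact_force: [-2.1, 1.5, 12.5]
grip_width: 0.0003
grasp_force: 6.6
```

Request:
{"name": "apply_moves", "arguments": {"linear": [[0, 0, -0.2], [0.35, -0.07, -0.2], [0.66, -0.13, -0.2], [0.66, -0.13, -0.2], [0.66, -0.13, -0.2], [0.66, -0.13, -0.08], [0.66, -0.13, -0.05], [0.66, -0.13, -0.03], [0.66, -0.13, -0.01], [0.66, -0.13, 0], [0.66, -0.13, 0]], "turn": [[0, 0, 0], [0, 0, 0], [0, 0, 0], [0, 0, 0], [0, 0, 0], [0, 0, 0], [0, 0, 0], [0, 0, 0], [0, 0, 0], [0, 0, 0], [0, 0, 0]], "gripper": [1, 1, 1, 1, 1, 1, 1, 1, 1, 1, 1]}}

```text
time: 8.05
ee_pos: [0.4532, -0.1169, 0.0493]
eef_rot: [0.001, 0.746, 0.666, -0.0]
contact_force: [-3.3, -0.2, 13.8]
grip_width: 0.0006
grasp_force: 6.7
```

All three keys have been pressed in order. The closed fingertips turn out to end about 5 mm behind the TCP, so I'll check their reach at partial opening. Moving to the cover.

Request:
{"name": "apply_moves", "arguments": {"linear": [[0, 0, -0.4], [0, 0, -0.8], [0.4, 0.15, -1], [0.7, 0.3, -1], [1, 0.5, -1], [1, 0.5, -1]], "turn": [[0, 0, 0], [0, 0, 0], [0, 0, 0], [0, 0, 0], [0, 0, 0], [0, 0, 0]], "gripper": [1, 1, 0.5, 0.5, 0.5, 0.5]}}

```text
time: 8.55
ee_pos: [0.5169, -0.0187, 0.1488]
eef_rot: [0.001, 0.745, 0.667, 0.002]
contact_force: [-0.6, -0.9, -0.0]
grip_width: 0.023
grasp_force: 0.0
```

Request:
{"name": "apply_moves", "arguments": {"linear": [[1, 0.35, -0.3], [1, 0.35, -0.3], [1, 0.35, -0.3], [1, 0.35, -0.3]], "turn": [[0, 0, 0], [0, 0, 0], [0, 0, 0], [0, 0, 0]], "gripper": [0.5, 0.5, 0.5, 0.5]}}

```text
time: 8.88
ee_pos: [0.5618, 0.0764, 0.1791]
eef_rot: [0.0, 0.745, 0.667, 0.002]
contact_force: [-0.7, -0.6, -0.4]
grip_width: 0.0454
grasp_force: 0.0
```

Request:
{"name": "apply_moves", "arguments": {"linear": [[0.4, 0.1, 0], [0.4, 0.1, 0], [0.4, 0.1, 0]], "turn": [[0, 0, 0], [0, 0, 0], [0, 0, 0]], "gripper": [0.5, 0.5, 0.5]}}

```text
time: 9.13
ee_pos: [0.5736, 0.1121, 0.1769]
eef_rot: [-0.0, 0.745, 0.667, -0.001]
contact_force: [-0.2, 0.4, -0.4]
grip_width: 0.0467
grasp_force: 0.0
```

```bash
cat > cov.py <<'E'
from h import *
def rep(n,zs=(("cover_grip",.027),("hole_wide",.0),("hole_narrow",.0)),cn="wrist"):
    C=cam(cn)
    for k,z in zs:
        for d in r.place_of(cn,k)[:3]: print(k,round(d["p"],2),np.round(d["point"],1),back(C,d["point"],z)[0].round(4))
E
python3 - <<'E'
from cov import *
o=r.get_obs(); p=o["ee_pos"]; print(o["time"],p,o["eef_rot"],o["grip_width"])
a=r.camera("wrist"); b=r.camera("scene")
rep(0)
C=cam("scene"); q=proj(C,[p-[0,0,.022],p,p+[0,0,.02]]); print(q.round(1))
x,y=q[1].astype(int); print(x-35,y-35)
c=cv2.resize(b[y-35:y+35,x-35:x+35],(300,300),interpolation=cv2.INTER_CUBIC)
save(np.hstack([cv2.resize(a,(480,360)),np.vstack([c,np.zeros((60,300,3),np.uint8)])]),"c4")
E
```

```text
9.1333 [0.57356321 0.11208595 0.17688891] [-4.87656030e-04  7.45171277e-01  6.66872335e-01 -9.05373202e-04] 0.046728890928083924
cover_grip 0.68 [286.4 118.2] [0.589  0.1821 0.027 ]
hole_wide 0.77 [286.3  76.4] [0.5936 0.221  0.    ]
hole_narrow 0.84 [283.3 165. ] [0.5816 0.1375 0.    ]
[[217.5 184. ]
 [216.9 174.3]
 [216.4 165.2]]
181 139
```

View pics/c4.png

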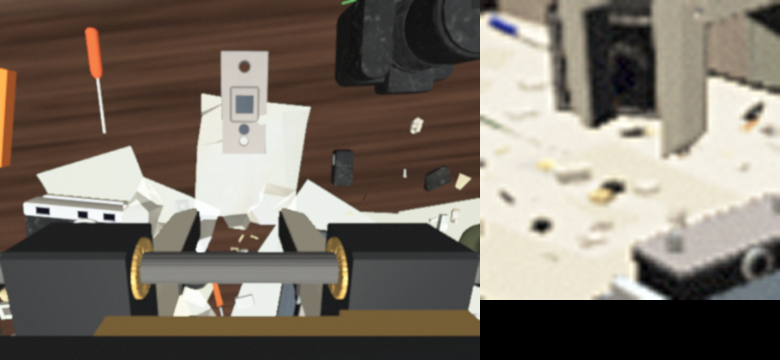

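The wrist view shows the cover with its hump at (244,103), the wide hole at (244,66) and the dial and narrow hole at (243,135), in line with the tool's x axis. The tips show about 5 mm behind the TCP here too. I need to check the clearance to the big black camera.

Run:
```python
from h import *
C=cam("top")
for z in (0,.05,.1): print(z,back(C,[[175,125],[194,122],[194,100],[158,122]],z).round(3).tolist())
C=cam("wrist")
for z in (0,.05,.1): print(z,back(C,[[393,97],[430,105],[480,115]],z).round(3).tolist())
o=r.get_obs();print(o["joint_pos"])
```

```text
0 [[0.695, 0.236, 0.0], [0.701, 0.191, 0.0], [0.755, 0.191, 0.0], [0.704, 0.277, 0.0]]
0.05 [[0.684, 0.226, 0.05], [0.689, 0.183, 0.05], [0.741, 0.182, 0.05], [0.692, 0.266, 0.05]]
0.1 [[0.672, 0.216, 0.1], [0.678, 0.175, 0.1], [0.727, 0.174, 0.1], [0.68, 0.254, 0.1]]
0 [[0.695, 0.191, 0.0], [0.731, 0.179, 0.0], [0.779, 0.164, 0.0]]
0.05 [[0.679, 0.189, 0.05], [0.709, 0.179, 0.05], [0.751, 0.166, 0.05]]
0.1 [[0.663, 0.186, 0.1], [0.688, 0.178, 0.1], [0.723, 0.167, 0.1]]
[-1.40577571e-04  3.42581070e-01  1.49846910e+00 -4.01123892e-04
  1.30128976e+00  1.14222347e-01]
```

Request:
{"name": "apply_moves", "arguments": {"linear": [[0.4, 0.04, 0.3], [0.7, 0.07, 0.6], [0.7, 0.07, 0.8], [0.7, 0.07, 0.8], [0.7, 0.07, 0.8]], "turn": [[0, 0, 0], [0, 0, 0], [0, 0, 0], [0, 0, 0], [0, 0, 0]], "gripper": [0.45, 0.45, 0.45, 0.45, 0.45]}}

```text
time: 9.8
ee_pos: [0.5875, 0.1799, 0.0966]
eef_rot: [-0.001, 0.746, 0.666, -0.002]
contact_force: [-0.1, -0.2, 0.7]
grip_width: 0.0512
grasp_force: 0.0
```

Run:
```python
from cov import *
o=r.get_obs(); p=o["ee_pos"]; print(o["time"],p,o["eef_rot"],o["grip_width"])
a=r.camera("wrist"); b=r.camera("scene"); t=r.camera("top")
rep(0); rep(0,cn="scene")
C=cam("scene"); q=proj(C,[p-[0,0,.022],p,p+[0,0,.02]]); print(q.round(1))
c=cv2.resize(b[150:280,150:290],(380,360),interpolation=cv2.INTER_CUBIC)
save(np.hstack([cv2.resize(a,(420,315)),c[:315]]),"c5")
```

```text
9.8 [0.58748713 0.17993938 0.09664661] [-0.000967    0.74573407  0.6662405  -0.0018318 ] 0.05119627169460441
cover_grip 0.74 [276.5 218.6] [0.5896 0.1791 0.027 ]
hole_wide 0.75 [280.2 157.3] [0.5973 0.2212 0.    ]
hole_narrow 0.73 [277.1 254.6] [0.5856 0.1407 0.    ]
cover_grip 0.79 [315.1 307.8] [0.2873 0.2007 0.027 ]
cover_grip 0.75 [379.3 222.1] [ 0.3002 -0.1501  0.027 ]
cover_grip 0.73 [195.1 247.1] [0.5906 0.1761 0.027 ]
hole_wide 0.97 [180.  267.8] [0.5928 0.2222 0.    ]
hole_wide 0.97 [295.  329.7] [0.3031 0.2408 0.    ]
hole_wide 0.88 [384.7 223.7] [ 0.2995 -0.1971  0.    ]
hole_narrow 0.97 [367.2 238.9] [ 0.3095 -0.1041  0.    ]
hole_narrow 0.88 [328.2 311.5] [0.2756 0.169  0.    ]
hole_narrow 0.7 [194.7 247.1] [0.6213 0.148  0.    ]
[[193.  229.1]
 [192.  219.9]
 [191.2 211.2]]
```

View pics/c5.png

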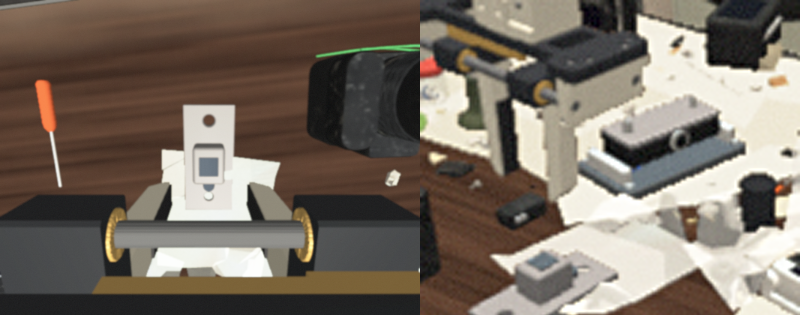

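The cover's hump is centred under the jaws at (208,168) in the wrist part, and the big camera lies low and clear to the right. Descending and watching the force.

Request:
{"name": "apply_moves", "arguments": {"linear": [[0.01, 0.02, 0.3], [0.01, 0.02, 0.55], [0.01, 0.02, 0.65], [0.01, 0.02, 0.72], [0.01, 0.02, 0.75], [0.01, 0.02, 0.75]], "turn": [[0, 0, 0], [0, 0, 0], [0, 0, 0], [0, 0, 0], [0, 0, 0], [0, 0, 0]], "gripper": [0.45, 0.45, 0.45, 0.45, 0.45, 0.45]}}

```text
time: 10.75
ee_pos: [0.5912, 0.1816, 0.023]
eef_rot: [0.0, 0.746, 0.666, 0.0]
contact_force: [-0.3, -0.3, -0.4]
grip_width: 0.0512
grasp_force: 0.0
```

Request:
{"name": "apply_moves", "arguments": {"linear": [[0, 0, 0.02], [0, 0, 0.04], [0, 0, 0.06], [0, 0, 0.06]], "turn": [[0, 0, 0], [0, 0, 0], [0, 0, 0], [0, 0, 0]], "gripper": [0.45, 0.45, 0.45, 0.45]}}

```text
time: 11.08
ee_pos: [0.5911, 0.1816, 0.0171]
eef_rot: [0.0, 0.746, 0.666, 0.0]
contact_force: [0.0, 1.0, 0.5]
grip_width: 0.0509
grasp_force: 0.0
```

Run:
```python
from cov import *
o=r.get_obs(); p=o["ee_pos"]; print(o["time"],p,o["contact_force"])
b=r.camera("scene")
c=cv2.resize(b[170:300,140:290],(690,598),interpolation=cv2.INTER_CUBIC)
save(c,"c6")
```

```text
11.0833 [0.5910886  0.18159948 0.0170796 ] [0.04893672 1.01966087 0.53449218]
```

View pics/c6.png

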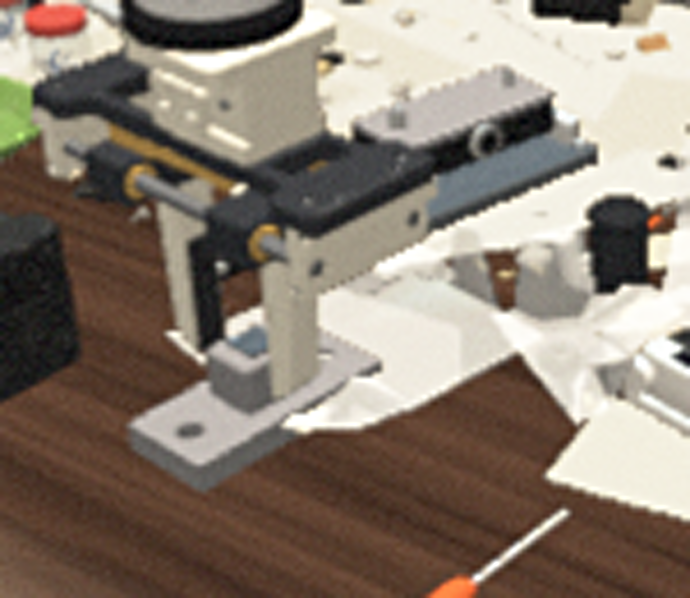

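The fingers straddle the hump with the tips just over the plate (near finger at (285,390)). Closing on it.

Request:
{"name": "apply_moves", "arguments": {"linear": [[0, 0, 0], [0, 0, 0], [0, 0, 0], [0, 0, 0], [0, 0, 0], [0, 0, 0], [0, 0, 0]], "turn": [[0, 0, 0], [0, 0, 0], [0, 0, 0], [0, 0, 0], [0, 0, 0], [0, 0, 0], [0, 0, 0]], "gripper": [1, 1, 1, 1, 1, 1, 1], "newtons": 35}}

```text
time: 11.72
ee_pos: [0.5902, 0.1816, 0.0169]
eef_rot: [-0.0, 0.746, 0.666, -0.001]
contact_force: [-3.5, 0.6, 3.8]
grip_width: 0.0295
grasp_force: 35.0
```

Request:
{"name": "apply_moves", "arguments": {"linear": [[0, 0, -0.1], [0, 0, -0.3], [0, 0, -0.6], [0, 0, -0.95], [0, 0, -0.95], [0, 0, -0.95]], "turn": [[0, 0, 0], [0, 0, 0], [0, 0, 0], [0, 0, 0], [0, 0, 0], [0, 0, 0]], "gripper": [1, 1, 1, 1, 1, 1]}}

```text
time: 12.22
ee_pos: [0.5938, 0.1817, 0.115]
eef_rot: [0.002, 0.746, 0.666, 0.003]
contact_force: [-0.5, -0.3, -2.7]
grip_width: 0.0299
grasp_force: 35.0
```

Run:
```python
from cov import *
o=r.get_obs(); p=o["ee_pos"]; print(o["time"],p,o["eef_rot"],o["contact_force"],o["grip_width"])
a=r.camera("wrist"); b=r.camera("top"); r.camera("scene")
dz=p[2]-.0171
rep(0,(("cover_grip",.027+dz),("hole_wide",dz),("hole_narrow",dz)))
print("dowels")
D=(("dowel_thick",.048),("dowel_thin",.048),("fixture",0))
for c in ("top","scene","wrist"): print(c); rep(0,D,c)
save(a,"w7")
```

```text
12.2167 [0.59382383 0.18170737 0.11502366] [0.00228386 0.745844   0.66610962 0.00308123] [-0.52660237 -0.2539866  -2.70247203] 0.029889851213471486
cover_grip 0.66 [278.  260.7] [0.5909 0.1826 0.1249]
hole_wide 0.74 [280.2 171.5] [0.5965 0.2228 0.0979]
dowels
top
dowel_thick 0.66 [281.9 133.2] [ 0.6593 -0.0175  0.048 ]
dowel_thick 0.53 [231.5 122.8] [0.686  0.0971 0.048 ]
dowel_thin 0.56 [315.7 142.4] [ 0.6366 -0.0939  0.048 ]
fixture 0.76 [295.6 140.4] [ 0.6516 -0.0498  0.    ]
scene
dowel_thick 0.58 [226.4 195.5] [ 0.6659 -0.0214  0.048 ]
dowel_thin 0.92 [252.2 183.7] [ 0.6545 -0.1174  0.048 ]
fixture 0.89 [242.3 207.8] [ 0.6476 -0.062   0.    ]
wrist
```

Cover is held (opening 29.9 mm). Passing over the fixture to its far side and turning 10°, so that the wrist camera sees both dowels beyond the held cover.

Request:
{"name": "apply_moves", "arguments": {"linear": [[-0.4, 0.1, -0.1], [-0.8, 0.25, -0.2], [-1, 0.3, -0.2], [-1, 0.3, -0.2]], "turn": [[0, 0, 0.05], [0, 0, 0.11], [0, 0, 0.11], [0, 0, 0.11]], "gripper": [1, 1, 1, 1]}}

```text
time: 13.3
ee_pos: [0.6114, 0.0738, 0.1329]
eef_rot: [0.002, 0.802, 0.598, 0.0]
contact_force: [0.5, 0.2, -2.3]
grip_width: 0.0297
grasp_force: 35.0
```

Request:
{"name": "apply_moves", "arguments": {"linear": [[-0.4, 0.16, 0], [-0.8, 0.32, 0], [-1, 0.4, 0], [-1, 0.4, 0]], "turn": [[0, 0, 0], [0, 0, 0], [0, 0, 0], [0, 0, 0]], "gripper": [1, 1, 1, 1]}}

```text
time: 13.63
ee_pos: [0.6204, -0.0334, 0.1318]
eef_rot: [0.001, 0.802, 0.598, -0.0]
contact_force: [0.5, 0.0, -3.1]
grip_width: 0.0297
grasp_force: 35.0
```

Request:
{"name": "apply_moves", "arguments": {"linear": [[-0.4, 0.16, 0], [-0.8, 0.32, 0], [-1, 0.4, 0], [-1, 0.4, 0], [-1, 0.4, 0]], "turn": [[0, 0, 0], [0, 0, 0], [0, 0, 0], [0, 0, 0], [0, 0, 0]], "gripper": [1, 1, 1, 1, 1]}}

```text
time: 14.05
ee_pos: [0.6298, -0.136, 0.1314]
eef_rot: [-0.001, 0.801, 0.598, 0.0]
contact_force: [-0.7, -0.4, -1.9]
grip_width: 0.0295
grasp_force: 35.0
```

Request:
{"name": "apply_moves", "arguments": {"linear": [[-0.2, 0, 0], [-0.4, 0, 0], [-0.4, 0, 0], [-0.4, 0, 0], [-0.4, 0, 0], [-0.4, 0, 0]], "turn": [[0, 0, 0], [0, 0, 0], [0, 0, 0], [0, 0, 0], [0, 0, 0], [0, 0, 0]], "gripper": [1, 1, 1, 1, 1, 1]}}

```text
time: 14.55
ee_pos: [0.6189, -0.1721, 0.1319]
eef_rot: [-0.0, 0.8, 0.6, 0.0]
contact_force: [-0.2, 0.3, -2.6]
grip_width: 0.0296
grasp_force: 35.0
```

```bash
cat > fit.py <<'E'
from h import *
# poses in tool frame of the held cover's holes and world dowels, by wrist camera
def tool(P):
    o=r.get_obs(); q=o["eef_rot"]; M=R.from_quat([q[1],q[2],q[3],q[0]]).as_matrix()
    return (np.asarray(P)-o["ee_pos"])@M
E
python3 - <<'E'
from fit import *
from cov import rep
o=r.get_obs(); p=o["ee_pos"]; print(o["time"],p,o["eef_rot"],o["contact_force"],o["grip_width"])
a=r.camera("wrist"); b=r.camera("top"); r.camera("scene")
dz=p[2]-.0171
print(dz)
rep(0,(("cover_grip",.027+dz),("hole_wide",dz),("hole_narrow",dz)))
D=(("dowel_thick",.048),("dowel_thin",.048),("fixture",0))
for c in ("top","scene","wrist"): print(c); rep(0,D,c)
save(a,"w8")
E
```

```text
14.55 [ 0.61893789 -0.17208816  0.13190311] [-3.02710715e-04  8.00037446e-01  5.99949942e-01  2.47909099e-04] [-0.16090841  0.34195802 -2.63756232] 0.02959738275159961
0.11480310635819313
cover_grip 0.68 [278.8 260.8] [ 0.6197 -0.1735  0.1418]
hole_wide 0.85 [279.6 171.3] [ 0.6319 -0.1332  0.1148]
hole_narrow 0.51 [276.   53.1] [ 0.647  -0.0746  0.1148]
top
dowel_thick 0.82 [281.4 135.3] [ 0.6545 -0.0163  0.048 ]
dowel_thin 0.89 [316.1 140.2] [ 0.6417 -0.095   0.048 ]
fixture 0.62 [295.2 139.2] [ 0.6545 -0.0489  0.    ]
scene
dowel_thick 0.67 [227.6 195. ] [ 0.6652 -0.0254  0.048 ]
dowel_thick 0.51 [274.6 148.6] [ 0.7596 -0.3879  0.048 ]
dowel_thin 0.9 [253.6 185.9] [ 0.6431 -0.1081  0.048 ]
wrist
dowel_thin 0.61 [279.3 173.7] [ 0.6289 -0.1443  0.048 ]
dowel_thin 0.6 [281.9 104.8] [ 0.6445 -0.0974  0.048 ]
dowel_thin 0.25 [277.7  55.2] [ 0.6508 -0.0651  0.048 ]
fixture 0.9 [276.1  54.5] [ 0.6521 -0.0556  0.    ]
```

View pics/w8.png

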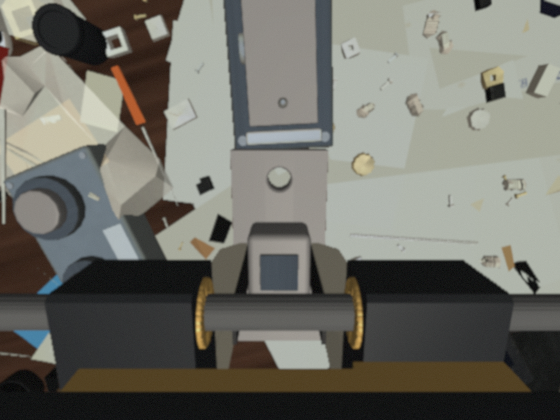

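The wrist view shows the held cover with its wide hole at (279,177), the thin dowel at (282,102) and the fixture ahead, nearly parallel. Lifting 60 mm brings both dowels into view to measure the offset and angle.

Request:
{"name": "apply_moves", "arguments": {"linear": [[0, 0, -0.3], [0, 0, -0.6], [0, 0, -0.6], [0, 0, -0.6], [0, 0, -0.6]], "turn": [[0, 0, 0], [0, 0, 0], [0, 0, 0], [0, 0, 0], [0, 0, 0]], "gripper": [1, 1, 1, 1, 1]}}

```text
time: 15.72
ee_pos: [0.6183, -0.1739, 0.1912]
eef_rot: [-0.0, 0.801, 0.599, -0.0]
contact_force: [-0.1, 0.4, -2.7]
grip_width: 0.0294
grasp_force: 35.0
```

```bash
cat > ms.py <<'E'
from fit import *
def measure(n=3,tag="m"):
    for i in range(n):
        C=cam("wrist"); o=r.get_obs(); dz=o["ee_pos"][2]-.0169
        a=r.camera("wrist"); 
        for k,z in (("dowel_thick",.048),("dowel_thin",.048),("hole_wide",dz),("fixture",0)):
            for d in r.place_of("wrist",k)[:2]:
                P=back(C,d["point"],z)[0]; print(k,round(d["p"],2),np.round(d["point"],1),"world",P.round(4),"tool",tool(P).round(4))
    save(a,tag); return a
E
python3 - <<'E'
from ms import *
a=measure(2,"m1")
o=r.get_obs(); print(o["time"],o["ee_pos"],o["eef_rot"])
C=cam("wrist")
# small round blobs in central band
g=cv2.cvtColor(a,cv2.COLOR_RGB2GRAY)[0:150,230:335]; g=cv2.resize(g,None,fx=4,fy=4,interpolation=cv2.INTER_CUBIC)
c=cv2.HoughCircles(g,cv2.HOUGH_GRADIENT,1,40,param1=80,param2=14,minRadius=8,maxRadius=36)
print("circles",None if c is None else (c[0]/4+[230,0,0]).round(1).tolist())
E
```

```text
dowel_thick 0.8 [277.6   4. ] world [ 0.6643 -0.0167  0.048 ] tool [0.1636 0.0009 0.1421]
dowel_thin 0.64 [279.3 104.2] world [ 0.6435 -0.0929  0.048 ] tool [0.0846 0.0024 0.142 ]
hole_wide 0.81 [281.1 171.9] world [ 0.6321 -0.1348  0.1743] tool [0.0413 0.0027 0.0159]
hole_wide 0.73 [ 15.2 282.6] world [ 0.4603 -0.1539  0.1743] tool [-0.0255 -0.1567  0.0163]
fixture 0.94 [277.6  64.2] world [ 0.6533 -0.0534  0.    ] tool [0.1253 0.0004 0.1905]
dowel_thick 0.81 [276.4   3.5] world [ 0.6629 -0.016   0.048 ] tool [ 0.1639 -0.0015  0.143 ]
dowel_thin 0.62 [282.1 104.9] world [ 0.6452 -0.0939  0.048 ] tool [0.0843 0.0032 0.1432]
hole_wide 0.81 [ 14.6 282.9] world [ 0.4593 -0.1539  0.1735] tool [-0.0257 -0.1584  0.018 ]
hole_wide 0.71 [280.9 173. ] world [ 0.6315 -0.1353  0.1735] tool [0.0408 0.0015 0.0179]
fixture 0.61 [279.3  65.3] world [ 0.6541 -0.0547  0.    ] tool [0.1244 0.0005 0.1915]
16.2167 [ 0.61860808 -0.17398208  0.19153741] [-2.23439536e-04  8.00521747e-01  5.99303653e-01 -1.14070687e-04]
circles [[249.4, 136.6, 4.2], [312.1, 128.9, 2.4]]
```

Run:
```python
from ms import *
c=r.get_calibration("wrist"); K=np.array(c["K"]);D=np.array(c["dist_coeffs"])
q=[8.00037446e-01,5.99949942e-01,0,0]; M=R.from_quat(q).as_matrix(); p=np.array([.61893789,-.17208816,.13190311])
T=np.eye(4);T[:3,:3]=M;T[:3,3]=p; W=T@np.array(c["mount"]); C=(K,D,W[:3,:3],W[:3,3])
im=cv2.imread("pics/w8.png",0)
# refine hole & dowel centres near eye estimates
for nm,(u,v),h in (("hole",(279,177),18),("dowel",(282,102),12)):
    g=cv2.resize(im[v-h:v+h,u-h:u+h],None,fx=6,fy=6,interpolation=cv2.INTER_CUBIC)
    cc=cv2.HoughCircles(g,cv2.HOUGH_GRADIENT,1,20,param1=80,param2=12,minRadius=15,maxRadius=90)
    print(nm,(cc[0][:3]/6+[u-h,v-h,0]).round(1).tolist() if cc is not None else None)
for nm,px,z in (("hole",(279.3,177.5),.115+.014),("dowel",(282.5,102),.060)):
    P=back(C,px,z)[0]; print(nm,P.round(4),((P-p)@M).round(4))
# predicted pixels of the dowel at current lifted pose for image check
```

```text
hole [[279.2, 174.8, 11.7], [282.4, 178.6, 7.0], [279.1, 179.1, 8.3]]
dowel None
hole [ 0.6314 -0.1338  0.129 ] [0.0402 0.0012 0.0029]
dowel [ 0.6452 -0.0944  0.06  ] [0.0819 0.0035 0.0719]
```

The networks, my own pixel reading and the 80 mm dowel spacing all agree: shift about 123 mm along tool x, -0.7 mm in y, and turn -2.2°. Going above the fixture.

Request:
{"name": "apply_moves", "arguments": {"linear": [[0.4, 0, 0], [0.8, 0, 0], [1, 0, 0], [1, 0, 0]], "turn": [[0, 0, -0.022], [0, 0, -0.022], [0, 0, -0.022], [0, 0, -0.022]], "gripper": [1, 1, 1, 1]}}

```text
time: 16.55
ee_pos: [0.6477, -0.0733, 0.1919]
eef_rot: [-0.001, 0.789, 0.615, 0.001]
contact_force: [-0.6, -0.4, -1.1]
grip_width: 0.0297
grasp_force: 35.0
```

Request:
{"name": "apply_moves", "arguments": {"linear": [[0.23, 0, 0.3], [0.23, 0, 0.6], [0.23, 0, 0.9], [0.23, 0, 1], [0.23, 0, 1], [0.23, 0, 1], [0.23, 0, 1], [0.23, 0, 1]], "turn": [[0, 0, 0], [0, 0, 0], [0, 0, 0], [0, 0, 0], [0, 0, 0], [0, 0, 0], [0, 0, 0], [0, 0, 0]], "gripper": [1, 1, 1, 1, 1, 1, 1, 1]}}

```text
time: 17.22
ee_pos: [0.6541, -0.0566, 0.0944]
eef_rot: [0.002, 0.79, 0.613, 0.001]
contact_force: [-0.9, -0.2, -1.9]
grip_width: 0.03
grasp_force: 35.0
```

Run:
```python
from ms import *
from cov import rep
o=r.get_obs(); print(o["time"],o["ee_pos"],o["eef_rot"],o["contact_force"])
C=cam("wrist"); y=R.from_quat(np.r_[o["eef_rot"][1:],o["eef_rot"][0]]).as_matrix()
print("toolx yaw",np.degrees(np.arctan2(y[1,0],y[0,0])).round(2),"err tool", tool([.6525,-.0558,0]).round(4))
measure(1,"m2"); r.camera("scene")
rep(0,(("dowel_thick",.048),("dowel_thin",.048),("hole_wide",o["ee_pos"][2]-.0169)),"scene")
```

```text
17.2167 [ 0.65413863 -0.05660125  0.09435454] [0.00168032 0.7902007  0.61284452 0.00127378] [-0.94241574 -0.21619592 -1.89639057]
toolx yaw 75.59 err tool [ 0.0004 -0.0022  0.0943]
dowel_thick 0.94 [276.2 166. ] world [ 0.6639 -0.0165  0.048 ] tool [ 0.0411 -0.0001  0.0458]
hole_wide 0.78 [281.2 172.7] world [ 0.6666 -0.0176  0.0775] tool [0.0406 0.0034 0.0156]
dowel_thick 0.8 [228.9 198. ] [ 0.6516 -0.0139  0.048 ]
dowel_thin 0.78 [252.4 186.4] [ 0.6438 -0.1037  0.048 ]
hole_wide 0.97 [384.1 223.8] [ 0.2635 -0.061   0.0775]
hole_wide 0.88 [224.8 186.9] [ 0.661  -0.0113  0.0775]
hole_wide 0.73 [293.1 327.3] [0.2704 0.3062 0.0775]
```

Request:
{"name": "apply_moves", "arguments": {"linear": [[0, -0.01, 0.08], [0, -0.01, 0.08], [0, -0.01, 0.08], [0, -0.01, 0.08], [0, -0.01, 0.08]], "turn": [[0, 0, 0], [0, 0, 0], [0, 0, 0], [0, 0, 0], [0, 0, 0]], "gripper": [1, 1, 1, 1, 1]}}

```text
time: 18.08
ee_pos: [0.6516, -0.0555, 0.0838]
eef_rot: [-0.0, 0.79, 0.613, -0.0]
contact_force: [0.9, 0.2, -2.4]
grip_width: 0.0297
grasp_force: 35.0
```

Run:
```python
from ms import *
o=r.get_obs(); print(o["time"],o["ee_pos"],o["eef_rot"],o["contact_force"])
print("err tool", tool([.6525,-.0558,0]).round(4))
a=measure(2,"m3")
g=cv2.cvtColor(a,cv2.COLOR_RGB2GRAY)
print(g[158:196:2,262:300:2])
C=cam("wrist"); o=r.get_obs()["ee_pos"]
```

```text
18.0833 [ 0.65161417 -0.05551492  0.08377313] [-5.34024530e-05  7.90041284e-01  6.13053639e-01 -4.17158662e-05] [ 0.85830216  0.24347952 -2.3996808 ]
err tool [-0.0001  0.0009  0.0838]
dowel_thick 0.7 [281.9 168.2] world [ 0.6646 -0.0164  0.048 ] tool [0.0411 0.0026 0.036 ]
hole_wide 0.71 [283.2 171. ] world [ 0.6653 -0.0159  0.0669] tool [0.0418 0.0032 0.0171]
dowel_thick 0.56 [280.2 170.4] world [ 0.6633 -0.0175  0.048 ] tool [0.0398 0.0019 0.036 ]
hole_wide 0.76 [280.4 170.5] world [ 0.6639 -0.0152  0.0671] tool [0.0421 0.0019 0.0168]
[[153 153 154 154 155 155 153 155 155 154 155 155 155 155 155 155 153 155
  153]
 [153 154 154 153 154 154 154 154 154 155 155 156 155 156 155 155 154 155
  155]
 [153 154 154 155 154 154 153 154 153 155 155 155 155 156 155 156 155 154
  155]
 [154 154 153 155 155 155 155 154 154 153 154 154 155 157 156 155 155 155
  154]
 [152 154 155 154 154 151 148 139 136 138 141 148 154 157 157 157 155 156
  155]
 [152 155 156 155 147 131 114 128 145 146 139 133 135 151 158 156 155 156
  153]
 [153 153 154 149 134 120  96 135 154 155 156 152 131 129 152 158 154 
[... 283 characters left out ...]
 150 142 136 137 147 152 146 100 130 156 154
  153]
 [153 152 127  92 136 154 154 154 155 154 156 156 154 124  87 132 156 155
  156]
 [152 155 132  93 100 145 152 154 154 154 155 153 140  86  91 137 155 155
  155]
 [153 155 143 107  71  99 138 149 153 154 150 135  89  71 108 149 156 154
  155]
 [154 154 154 131  93  66  78 107 116 112 100  77  62  92 132 157 157 156
  156]
 [154 156 158 150 121  93  70  60  61  59  60  72  93 124 155 160 156 154
  154]
 [153 156 159 158 150 126 110  93  84  84  93 110 131 154 161 160 156 156
  154]
 [155 155 158 159 157 156 148 136 129 131 135 148 158 160 160 158 156 157
  155]
 [155 154 160 159 160 158 159 160 159 159 161 159 161 160 161 161 157 156
  154]]
```

The wide hole and the thick dowel's tip inside it now show directly in the pixels; comparing their centres.

Run:
```python
from ms import *
C=cam("wrist"); z=r.get_obs()["ee_pos"][2]-.0169
for u in ((279.5,178),(279.5,177)): print("hole",tool(back(C,u,z+.014)[0]).round(4))
print("dowel",tool(back(C,(280.8,171),.060)[0]).round(4))
im=cv2.imread("pics/m3.png",0)
g=cv2.resize(im[155:200,258:304],None,fx=8,fy=8,interpolation=cv2.INTER_CUBIC)
for lo,hi in ((40,75),(76,125)):
    cc=cv2.HoughCircles(g,cv2.HOUGH_GRADIENT,1,30,param1=60,param2=12,minRadius=lo,maxRadius=hi)
    print(None if cc is None else (cc[0][:3]/8+[258,155,0]).round(1).tolist())
```

```text
hole [0.0399 0.0013 0.0029]
hole [0.0404 0.0013 0.0029]
dowel [0.0409 0.0021 0.0239]
None
None
```

Offset is under 1 mm, within the taper's capture range. Correcting by 0.7 mm in each axis and descending onto the tapers.

Request:
{"name": "apply_moves", "arguments": {"linear": [[0.007, 0.007, 0.03], [0.007, 0.007, 0.06], [0.007, 0.007, 0.09], [0.007, 0.007, 0.11], [0.007, 0.007, 0.11]], "turn": [[0, 0, 0], [0, 0, 0], [0, 0, 0], [0, 0, 0], [0, 0, 0]], "gripper": [1, 1, 1, 1, 1]}}

```text
time: 19.0
ee_pos: [0.6529, -0.0549, 0.0727]
eef_rot: [0.0, 0.79, 0.613, 0.0]
contact_force: [1.8, 0.6, 1.2]
grip_width: 0.0298
grasp_force: 35.0
```

Request:
{"name": "apply_moves", "arguments": {"linear": [[0, 0, 0.02], [0, 0, 0.04], [0, 0, 0.055], [0, 0, 0.055]], "turn": [[0, 0, 0], [0, 0, 0], [0, 0, 0], [0, 0, 0]], "gripper": [1, 1, 1, 1]}}

```text
time: 19.33
ee_pos: [0.6533, -0.0549, 0.0675]
eef_rot: [0.001, 0.79, 0.613, 0.001]
contact_force: [4.2, 1.6, -0.0]
grip_width: 0.0295
grasp_force: 35.0
```

Request:
{"name": "apply_moves", "arguments": {"linear": [[0, 0.007, 0], [0.003, 0.01, 0.01], [0.003, 0.01, 0.025], [0.003, 0.01, 0.035], [0.003, 0.01, 0.035]], "turn": [[0, 0, 0], [0, 0, 0], [0, 0, 0], [0, 0, 0], [0, 0, 0]], "gripper": [1, 1, 1, 1, 1]}}

```text
time: 19.75
ee_pos: [0.6536, -0.0549, 0.0638]
eef_rot: [-0.0, 0.79, 0.613, 0.0]
contact_force: [2.5, 2.6, 1.8]
grip_width: 0.0299
grasp_force: 35.0
```

Run:
```python
from ms import *
o=r.get_obs(); print(o["time"],o["ee_pos"],o["contact_force"],o["moment"])
```

```text
19.75 [ 0.65356584 -0.05492956  0.06379879] [2.48688082 2.62777755 1.81747164] [ 0.35362385 -0.43868846  0.06163047]
```

Request:
{"name": "apply_moves", "arguments": {"linear": [[0.006, 0.004, 0.01], [0.006, 0.004, 0.02], [0.006, 0.004, 0.03], [0.006, 0.004, 0.04], [0.006, 0.004, 0.04]], "turn": [[0, 0, 0], [0, 0, 0], [0, 0, 0], [0, 0, 0], [0, 0, 0]], "gripper": [1, 1, 1, 1, 1]}}

```text
time: 20.17
ee_pos: [0.6536, -0.0549, 0.0599]
eef_rot: [-0.0, 0.79, 0.613, -0.0]
contact_force: [-2.1, -1.6, 4.4]
grip_width: 0.0296
grasp_force: 35.0
```

Request:
{"name": "apply_moves", "arguments": {"linear": [[-0.003, -0.002, 0.01], [-0.003, -0.002, 0.02], [-0.003, -0.002, 0.025], [-0.003, -0.002, 0.025], [-0.003, -0.002, 0.025]], "turn": [[0, 0, 0], [0, 0, 0], [0, 0, 0], [0, 0, 0], [0, 0, 0]], "gripper": [1, 1, 1, 1, 1]}}

```text
time: 20.58
ee_pos: [0.6536, -0.0549, 0.0579]
eef_rot: [0.0, 0.79, 0.613, -0.0]
contact_force: [-0.8, -0.1, 6.1]
grip_width: 0.0299
grasp_force: 35.0
```

Run:
```python
from ms import *
from cov import rep
o=r.get_obs(); z=o["ee_pos"][2]-.0169; print(o["time"],o["ee_pos"],o["contact_force"],o["moment"],z)
a=measure(1,"m5"); b=r.camera("scene"); save(b,"s5")
rep(0,(("hole_wide",z),("hole_narrow",z),("cover_grip",z+.027),("dowel_thick",z),("dowel_thin",z),("fixture",0)),"scene")
C=cam("scene")
yt=np.array([.248,.969]); p=o["ee_pos"]
for s in (1,-1): print(proj(C,[np.r_[p[:2]+s*.04*yt,z]]).round(1))
g=cv2.cvtColor(a,cv2.COLOR_RGB2GRAY); print(g[160:198:2,262:300:2])
```

```text
20.5833 [ 0.65364718 -0.05489842  0.05785301] [-0.81001058 -0.13179171  6.14324056] [-0.09452054  0.3437956   0.08104763] 0.04095300736760149
dowel_thick 0.71 [278.2 173.1] world [ 0.6646 -0.0148  0.048 ] tool [0.0415 0.0006 0.0099]
hole_wide 0.55 [280.1 170.4] world [ 0.6657 -0.0145  0.041 ] tool [0.0421 0.0017 0.0169]
hole_wide 0.82 [292.7 330.4] [0.2855 0.2801 0.041 ]
hole_wide 0.71 [225.2 200.8] [ 0.6585 -0.0071  0.041 ]
hole_wide 0.66 [385.5 226.7] [ 0.2736 -0.1135  0.041 ]
hole_narrow 0.81 [327.8 310.1] [0.2601 0.2081 0.041 ]
hole_narrow 0.65 [252.6 186.2] [ 0.6531 -0.1172  0.041 ]
hole_narrow 0.58 [367.2 237. ] [ 0.2921 -0.0476  0.041 ]
cover_grip 0.84 [241.4 186.3] [ 0.6418 -0.0538  0.068 ]
cover_grip 0.79 [378.  219.6] [ 0.286  -0.0878  0.068 ]
cover_grip 0.59 [313.2 307. ] [0.2711 0.2422 0.068 ]
dowel_thick 0.79 [227.4 197.4] [ 0.6661 -0.0252  0.041 ]
dowel_thin 0.68 [249.9 187.8] [ 0.6531 -0.1047  0.041 ]
fixture 0.82 [240.5 206.9] [ 0.6547 -0.0634  0.    ]
fixture 0.34 [328.6 186.7] [ 0.5171 -0.3147  0.    ]
[[225.9 199. ]]
[[250.3 190.1]]
[[153 153 153 154 155 155 155 15
[... 807 characters left out ...]
 152 154 154 142 117 134 122  94 136 154 155
  155]
 [154 152 129  86  83 108 123 138 141 132 119 127 131  85  96 144 155 155
  155]
 [154 156 140 102  69  93 115 117 116 117 127 127  86  72 113 155 156 154
  155]
 [154 156 151 123  89  66  82  98 103 105  97  73  66  98 136 159 157 154
  154]
 [154 157 156 145 118  90  67  62  59  60  63  70 100 131 156 160 157 154
  155]
 [152 156 158 158 148 123 104  90  85  84  93 108 135 157 161 159 157 155
  155]
 [154 156 158 160 157 154 143 133 129 130 137 150 159 160 161 161 156 157
  157]
 [153 156 159 159 160 161 159 159 158 159 161 161 160 161 162 159 156 156
  157]
 [153 158 158 158 157 160 160 159 159 160 160 161 160 161 161 159 156 157
  154]]
```

The dowel sits centred in the wide hole. The underside height (41 mm, so about 7 mm down) matches the force (6.1 N plus the cover's weight, so about 6 mm of spring travel). That means it is flush and well down, and not at the stop. Handing in.

```bash
python3 -c "
from bench import r
print(r.finish_job())"
```

```text
the job is handed in; nothing more can be done
None
```

The job is handed in at about 21 s. I pressed the three timer keys to their stops in order (small, middle, large), then seated the cover on the dowels. I judge it flush because its height and the measured force agree. It is still held about 6–7 mm down on the 8 mm spring; the thin dowel's fit was inferred, not seen.

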